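Fit the spacer beside the short ceramic tile and hold the tile flush for clamping

TASK

Slide the cover of the black spacer case fully across to its other half, take out the grey spacer and slide it down to the floor of the clamping pallet in the only bay where the gap at the thumbscrew end is wide enough, the one with the shorter tile. Then push the spacer squarely against that tile, firmly but not hard, until the tile sits flush against the end rail, and finish still holding the spacer there with the tile pressed against the rail, ready for the thumbscrew to be tightened. Touch the ceramic with the spacer only, never with the gripper, and leave the two full-size tiles and everything else on the bench alone.

Things in the scene. Friction and masses are not known exactly. Their poses are not given: they have to be found in the camera images.
- case: Black spacer case, fixed, 112 (x) x 146 (y) x 69 high mm; origin: centre of the underside. Two compartments side by side along its y, each about 100 (x) x 67 (y) inside, open 53 mm deep over a 5 mm floor; walls 4 mm. The -y one holds the spacer and starts covered, the +y one holds spare thumbscrews and starts open. The side walls at x = +-54 stand 5 mm above the cover and guide it.
- cover (a joint): Flat grey cover of the case, 102 x 72 x 4 mm, top face 64 mm above the bench, sliding along the case's +y: 0 = spacer compartment shut, 0.072 m = stop, that compartment fully open and the other one covered. It starts between 0 and 0.012, takes about 2 N to move and stays where it is left.
- cover_rib (a point): Top centre of the finger rib on the cover, which moves with it: the rib is 60 mm long (along the case's x), 10 mm thick (along the case's y) and 17 mm high above the cover, its top 81 mm above the bench, in the middle of the cover. Push it from its -y side or pinch it from above.
- spacer: Grey plastic upright plate, 12 thick (x) x 40 wide (y) x 50 high (z) mm, lowest 3 mm stepped in to 9 x 38, about 40 g. Origin: centre of the underside. Starts standing in the case, underside 5 mm above the bench, 30 to 42 mm to -y of the case's centre, axes as the case's, foot loose in a slot between ribs 15 mm above the bench; above these 40 mm is free on both faces. Half a turn is the same.
- pallet: Aluminium base plate of the clamping pallet, fixed, 160 (x) x 236 (y) x 12 mm high. Origin: centre of the underside. It carries three equal bays side by side along its y, 74 mm apart; which bay holds the shorter tile varies.
- bay: The bay with the shorter tile. Origin: centre of its floor, 12 mm above the bench; axes as the pallet's. At x = -50 mm the inner face of the fixed black clamp bar (12 high, 12 thick, its thumbscrew knob 14 high, reaching to x = -78, does not move); at x = +50 mm the inner face of the end rail. Low dividers, 8 mm high, inner faces at y = -32 and +32.
- end_rail: Aluminium end rail of that same bay, 12 (x) x 74 (y) x 14 mm high, its inner face at x = +50 mm of the bay. Its origin is the bay's origin, not on the rail itself.
- short_tile: The shorter white ceramic tile, 80 (x) x 60 (y) x 12 mm, about 0.22 kg, loose on the bay's floor. Origin: centre of the underside. It starts 2 to 4.5 mm short of the end rail, slightly askew, so the gap between its -x end and the clamp bar is about 15.5 to 18 mm. Flush against the end rail its origin is at x = +10 mm of the bay.
- full_tile_1: A full-size white ceramic tile, 92 (x) x 60 (y) x 12 mm, in another bay; its gap at the clamp bar is only 5 to 7 mm. Origin: centre of the underside.
- full_tile_2: The other full-size white ceramic tile, the same size, in the third bay. Origin: centre of the underside.
- vacuum_wand: Bystander: black vacuum wand, 180 mm long, lying between robot and pallet. Origin: near its middle, underside.
- tweezers: Bystander: steel tweezers, 120 mm long, lying between robot and pallet. Origin: near the middle, underside.
- hex_key: Bystander: dark L-shaped hex key, 75 mm, 6 mm high, lying between pallet and case. Origin: middle of the long leg, underside.
- wash_bottle: Bystander: white bottle, 60 mm diameter, 140 mm tall, beyond the pallet. Origin: centre of the underside.
- wafer_shipper: Bystander: flat round white wafer shipper, 116 mm diameter, 14 mm high, beyond the pallet. Origin: centre of the underside.
- caliper: Bystander: caliper lying flat, 160 mm, beyond the pallet and the case. Origin: near the middle, underside.
- sample_jar: Bystander: small clear jar with black cap, 48 mm diameter, 50 mm tall, beyond the case. Origin: centre of the underside.
Not all that is in view belongs to the job. Leave any green look-alike of the short_tile alone.

How it is judged:
On the way, in this order (a step that is already met when the one before it is completed fails the run):
1. the cover is slid fully across (within 7 mm of its stop) (value of joint cover above 0.065 m), for 0.2 s.
2. the spacer stands on the floor of the gap between clamp bar and short tile, upright and square (z of spacer in the frame of bay between -0.003 and 0.003 m and x of spacer in the frame of bay between -0.046 and -0.03 m and y of spacer in the frame of bay between -0.014 and 0.014 m and angle between the x axis of spacer and the x axis of bay, either way round below 0.12 rad and angle between spacer's own z axis and vertical below 0.1 rad), for 0.1 s.
At the end, for the whole second after the job is handed in: Cover within 7 mm of its stop; spacer upright (0.1 rad), square (0.12 rad), underside within 3 mm of the floor of the short tile's gap, held by the fingers; fingers on spacer, spacer on tile and tile on end rail each over 2 N; tile flush within 1.5 mm and 0.03 rad, flat, at rest (all of step 2 and x of short_tile in the frame of bay above 0.0085 m and angle between the x axis of short_tile and the x axis of bay, either way round below 0.03 rad and z of short_tile in the frame of bay below 0.003 m and value of joint cover above 0.065 m and contact force between short_tile and end_rail above 2 N and contact force between spacer and short_tile above 2 N and contact force between the fingers and spacer above 2 N and linear speed of each of short_tile, spacer below 0.01 m/s); the arm keeps its last pose, push and grip.
It fails at once if the gripper or arm touches the short tile (over 1 N) (contact force between any of the fingers, the arm and short_tile above 1 N).
It fails at once if the tile is pressed against the rail harder than 50 N (it chips) (contact force between short_tile and end_rail above 50 N).
It fails at once if a full-size tile is moved more than 6 mm (distance of any of full_tile_1, full_tile_2 from where it was at the start of the episode above 0.006 m).
It fails at once if a bystander is moved more than 25 mm (distance of any of vacuum_wand, tweezers, hex_key, wash_bottle, wafer_shipper, caliper, sample_jar from where it was at the start of the episode above 0.025 m).
It also fails if it takes over 51 s, if anything falls off the work surface, if the arm or the gripper's body presses on something with over 40 N, if the wrist force passes 120 N, or if a joint passes its speed limit or range.

ROBOT

A 6-joint arm with a two-finger parallel gripper is mounted at the origin on the work surface. World frame = base frame: x ahead of the robot, y to its left, z up, the work surface at z = 0. Lengths are in m, angles in rad, forces in N, time in s.
With the tool pointing down it reaches from about 0.4 to 0.925 m from the base axis. Payload 12.5 kg.
Tool frame: the origin (TCP) lies midway between the tips of the shut fingers; the grasp point (between the pads) lies 19 mm behind it; z points along the fingers, y is the line along which they close (so a half turn about z gives the same grasp; the last joint's range is limited). The gripper opens to 95 mm and grips with 3 to 60 N. Pads are 20 mm wide; open, the fingers measure 119 mm over their backs; the gripper's body (75 mm by 180 mm) begins 59 mm behind the grasp point.
Start: joints at [-1.285, 0.491, 1.559, -0, 1.092, -0.106], TCP at [0.239, -0.578, 0.183] pointing down, gripper open.
Joint ranges: [-3.1, 3.1], [-0.84, 2.19], [0.05, 2.79], [-1.13, 4.28], [0.06, 2.93], [-2.69, 2.69]. Speed limits (rad/s): [2.22, 2.22, 2.79, 3.14, 3.14, 3.14].

INTERFACE

Orientations are given as a rotation vector (axis times angle).
In Python, from bench import readout, viewer, job gives the robot as it stands.
- The arm moves only by the shell command python3 -m creep 'ROWS' [FORCE]. ROWS is a JSON object of lists of equal length, an entry for each row: "jaw": the gripper command: -1 is shut, 1 is fully open, values between are in proportion; "slide": the shift along the tool's x, y, z as a fraction of full scale, a list of three; "yaw": the turn about the tool's z as a fraction of full scale. A call has 1 to 20 rows; each row is the pose to reach, as a shift and turn from the pose commanded when the call began, along the tool's axes at that moment, turning the shorter way round; what a row does not reach only later rows make up. Full scale, the value 1, is 1000 mm for a shift and 180 degrees for a turn. A row lasts 1/10 s, in which the tool goes at most 50 mm and 8.59 degrees, less where a joint would pass 70% of its speed; a pose out of reach is approached as far as the arm can. A call with a number of a shift or a turn outside -1 to 1 is refused whole. A call with a gripper value outside its range is refused whole. The fingers move at their own pace and stop on an object; FORCE is the grip in N (left out, the last holds). Time passes only in rows, so rows that repeat a pose let the fingers close. It gives the time, the measured TCP pose, the force, the opening and the grip force at its end, in the units of the state.
- readout.state(): the state, without advancing time (a new reading comes with each control period).
- viewer.get_image(name): name is "scene" or "side" or "wrist"; returns (picture, depth): 400x640x3 uint8, red, green, blue; 400x640 float32, m along the optical axis (not along the pixel's ray), 0 where there is no reading.
- viewer.camera_model(name): a dict with "intrinsics" (3x3 intrinsics, pixels), "xyz" and "attitude" of the camera in the world. Camera axes: x right, y up, looking along -z (the intrinsics and any distortion apply to the point x, -y, -z); pixel columns grow to the right and rows downward; lengths in m; the calibration is good to about 2 mm. A picture is of the moment at which its call begins: read the wrist's pose just before it. camera_model takes no time and is no camera call; for the wrist camera it gives the pose at the moment of the call.
- job.finish_job(): hands the job in; it is judged then, once.
The state is a dict: "clock": time; "joints": joint angles; "joint_velocities": joint speeds; "joint_efforts": joint torques, N m; "position": TCP position; "orientation": TCP orientation; "ft_force": force on the tool from outside, world axes, zero at the start; "moment": the same for the moment, N m; "finger_gap": opening from 0.0 (shut) to 1.0 (fully open); "finger_force": force on a finger pad.
Only numpy, scipy, OpenCV 4.12 (cv2) and the standard library are available. Lean on these libraries where they do the work, as an engineer would, in place of code of your own. Each camera call takes 0.05 s, during which the arm holds its last target. There are 200 camera calls.

## Working session

There is one attempt and no reset: what is moved stays moved. The work goes in short steps, Python scripts to look and compute and a shell command to move; the robot and the scene stay as the last step left them, time stands still between calls to the robot, and variables do not carry over. Pictures are saved under pics/ and viewed, at most 10 in all, crops included, and the job is handed in when it is done.

```bash
mkdir -p pics; ls
cat > h.py <<'E'
import numpy as np,cv2
from scipy.spatial.transform import Rotation as R
from bench import readout,viewer,job
def get(n,f=None):
    m=viewer.camera_model(n); im,d=viewer.get_image(n)
    np.savez('/tmp/%s.npz'%n,im=im,d=d,K=m['intrinsics'],p=m['xyz'],a=np.array(m['attitude']))
    if f: cv2.imwrite('pics/'+f,im[:,:,::-1])
    return im,d,m
def rot(a):
    a=np.array(a,float)
    return a if a.shape==(3,3) else (R.from_rotvec(a).as_matrix() if a.size==3 else R.from_quat(a).as_matrix())
def pts(d,m):
    K=np.array(m['intrinsics']);v,u=np.mgrid[:d.shape[0],:d.shape[1]]
    c=np.stack([(u-K[0,2])/K[0,0]*d,-(v-K[1,2])/K[1,1]*d,-d],-1)
    return c@rot(m['attitude']).T+np.array(m['xyz'])
def ray(m,u,v,z):
    K=np.array(m['intrinsics']);c=rot(m['attitude'])@np.array([(u-K[0,2])/K[0,0],-(v-K[1,2])/K[1,1],-1]);p=np.array(m['xyz'])
    return p+c*(z-p[2])/c[2]
E
python3 - <<'E'
from h import *
s=readout.state();print(s)
for n in('scene','side','wrist'):
    im,d,m=get(n,n+'0.png');print(n,m)
E
```

```text
pics
{'clock': 0.0, 'joints': array([-1.28460130e+00,  4.91547309e-01,  1.55946295e+00,  9.74071738e-06,
        1.09170259e+00, -1.05570381e-01]), 'joint_velocities': array([-0.00064689, -0.00046508,  0.00158741,  0.00185866,  0.00088259,
       -0.00096723]), 'joint_efforts': array([ 3.59535778e-03, -6.12636924e+01, -2.58173239e+01,  6.93198829e-02,
        4.83769155e-02, -1.42787821e-04]), 'position': array([ 0.23859713, -0.57735465,  0.18256473]), 'orientation': array([-3.08041993e+00, -6.11231609e-01,  1.45127051e-04]), 'ft_force': array([-0.74248126, -0.1599103 , -0.17231319]), 'moment': array([ 6.51175934e-03,  9.20624824e-05, -2.35790398e-02]), 'finger_force': 0.0, 'finger_gap': 0.9982941210511613}
scene {'intrinsics': array([[452.25341964,   0.        , 313.85058192],
       [  0.        , 452.25341964, 198.77643375],
       [  0.        ,   0.        ,   1.        ]]), 'xyz': array([ 0.91357125, -0.50455951,  0.98128616]), 'attitude': array([0.58676818, 0.17338708, 0.53489086])}
side {'intrinsics': array([[486.61220153,   0.        , 315.31376273],
       [  0.        , 486.61220153, 197.95181877],
       [  0.        ,   0.        ,   1.        ]]), 'xyz': array([-0.03451856,  0.72466183,  1.06408091]), 'attitude': array([ 0.35213699, -0.90894933, -2.3005905 ])}
wrist {'intrinsics': array([[277.9931569 ,   0.        , 315.65110553],
       [  0.        , 277.9931569 , 202.52864818],
       [  0.        ,   0.        ,   1.        ]]), 'xyz': array([ 0.30322596, -0.55056787,  0.38511215]), 'attitude': array([-0.22305633,  0.14964349, -1.17321672])}
```

View pics/scene0.png

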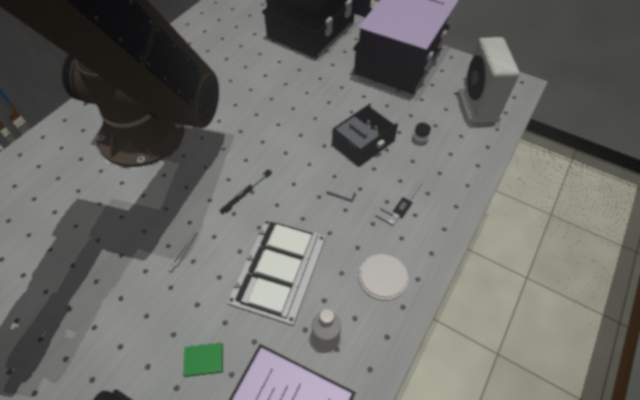

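View pics/side0.png

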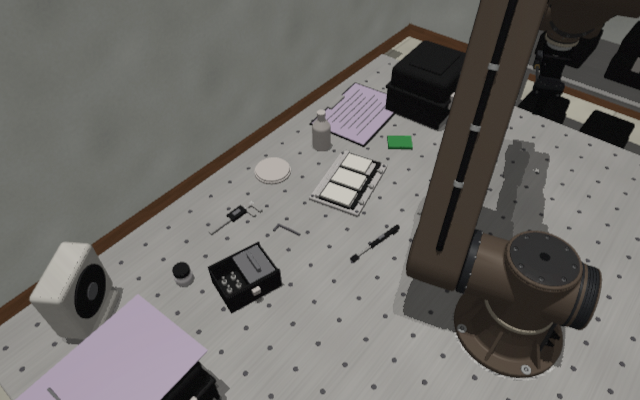

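The scene view shows the pallet with three tiles around (277,270), the case around (364,134) with its cover and rib at about (357,130), and the green look-alike at (203,359). The side view shows the pallet at (348,182) and the case at (245,275).

```bash
cat > loc.py <<'E'
from h import *
def rect(P,mask,lab):
    n,l,st,c=cv2.connectedComponentsWithStats(mask.astype(np.uint8))
    for i in range(1,n):
        if st[i,4]<30: continue
        q=P[l==i]; r=cv2.minAreaRect((q[:,:2]*1000).astype(np.float32))
        print(lab,c[i].round(),st[i,4],'mean',q.mean(0).round(4),'rect',np.round(r[0],1),np.round(r[1],1),round(r[2],1))
E
python3 - <<'E'
from loc import *
for n in('scene','side'):
    z=np.load('/tmp/%s.npz'%n);im=z['im'].astype(int);d=z['d'];m=dict(intrinsics=z['K'],xyz=z['p'],attitude=z['a'])
    P=pts(d,m);ok=d>0
    for u,v in ([(289,240),(278,265),(267,294),(364,134),(357,130)] if n=='scene' else [(356,164),(348,180),(338,195),(252,262),(232,285)]):print(n,u,v,im[v,u],P[v,u].round(4))
    X,Y,Z=P[...,0],P[...,1],P[...,2]
    V,U=np.mgrid[:400,:640]
    w=((U>225)&(U<330)&(V>215)&(V<325)) if n=='scene' else ((U>305)&(U<390)&(V>145)&(V<220))
    rect(P,w&(Z>0.008)&(Z<0.035),'pallet')
    # white tiles
    mn=im.min(-1); print(np.percentile(mn[w],[10,30,50,70,90,99]))
    c=((U>325)&(U<405)&(V>98)&(V<168)) if n=='scene' else ((U>200)&(U<290)&(V>235)&(V<315))
    rect(P,c&(Z>0.02)&(Z<0.1),'case'); rect(P,c&(Z>0.072)&(Z<0.09),'rib');rect(P,c&(Z>0.058)&(Z<0.0665),'cov')
E
```

```text
scene 289 240 [201 203 192] [ 0.5739 -0.0812  0.0262]
scene 278 265 [201 204 193] [ 0.5894 -0.1509  0.0279]
scene 267 294 [200 206 195] [ 0.6084 -0.2226  0.0264]
scene 364 134 [70 71 73] [0.5857 0.2698 0.0822]
scene 357 130 [59 60 61] [0.5612 0.2763 0.0782]
pallet [277. 271.] 6229 mean [ 0.5928 -0.1607  0.0212] rect [ 586.6 -150.5] [161.3 237.7] 13.3
[108. 139. 143. 164. 193. 196.]
case [363. 133.] 1997 mean [0.5704 0.2957 0.0547] rect [567.1 309.7] [151.8 137.8] 73.2
rib [357. 129.] 103 mean [0.5605 0.2797 0.0794] rect [560.7 281.2] [13.7 58.7] 74.7
cov [356. 131.] 526 mean [0.5531 0.2849 0.064 ] rect [562.8 309.1] [142.8 100.8] 73.8
cov [370. 143.] 82 mean [0.6072 0.2658 0.062 ] rect [611.3 273.8] [121.4  41.4] 54.2
side 356 164 [199 196 189] [ 0.6078 -0.211   0.0249]
side 348 180 [200 197 189] [ 0.5843 -0.139   0.0237]
side 338 195 [199 196 189] [ 0.5678 -0.069   0.0251]
side 252 262 [81 81 82] [0.5609 0.287  0.0757]
side 232 285 [27 28 27] [0.5937 0.3384 0.0015]
pallet [321. 147.] 52 mean [ 0.7516 -0.2133  0.0145] rect [ 754.  -213.9] [53.2 20.4] 37.1
pallet [348. 182.] 2846 mean [ 0.581  -0.138   0.0207] rect [ 588.4 -150.3] [162.1 242.6] 13.4
[ 85. 145. 147. 152. 189. 189.]
case [247. 273.] 2288 mean [0.5592 0.3082 0.0564] rect [563.1 311.3] [147.2 125.3] 73.4
rib [253. 260.] 96 mean [0.5594 0.2836 0.08  ] rect [560.9 282.4] [10.7 61. ] 73.5
cov [252. 266.] 920 mean [0.559  0.2898 0.0635] rect [568.2 309.6] [146.1 114.7] 73.2
```

Run:
```python
import cv2
a=cv2.imread('pics/scene0.png');b=cv2.imread('pics/side0.png')
A=cv2.resize(a[210:330,220:340],(400,400),interpolation=2);B=cv2.resize(b[140:240,200:300],(400,400),interpolation=2)
C=cv2.resize(a[95:175,325:405],(400,200));
cv2.imwrite('pics/c1.png',cv2.hconcat([A,cv2.resize(b[230:315,200:285],(400,400),interpolation=2)]))
```

```text
(no output)
```

View pics/c1.png

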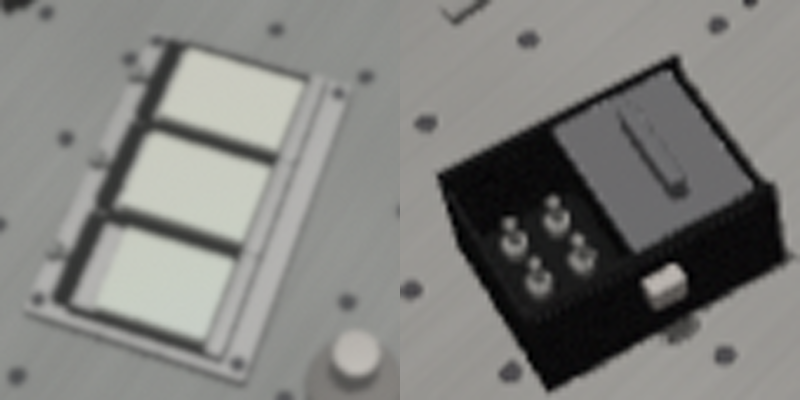

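Left crop: the short tile is the bottom (-y) bay, scene pixel about (267,294), with the wide gap on the clamp-bar (robot) side. Right crop: the cover's rib is at side (253,260), and the open half lies to its left, which is the case's +y.

```bash
cat > go.py <<'E'
import sys
from h import *
def go(x,y,z,hd):  # tool-y heading deg -> slide (m, m=fraction) and yaw fraction
    s=readout.state();T=R.from_rotvec(s['orientation']).as_matrix()
    h=np.degrees(np.arctan2(T[1,1],T[0,1]));dy=(hd-h+180)%360-180
    print('slide',(T.T@(np.array([x,y,z])-s['position'])).round(4),'yaw',round(-dy/180,4),'heading',round(h,2),'pos',s['position'].round(4),'toolz',T[:,2].round(4),'t',s['clock'],'F',s['ft_force'].round(1))
if __name__=='__main__': go(*map(float,sys.argv[1:]))
E
python3 go.py 0.5608 0.2818 0.15 73.5
```

```text
slide [ 0.6259 -0.6711  0.0333] yaw -0.7836 heading -67.55 pos [ 0.2386 -0.5774  0.1827] toolz [-3.e-04  8.e-04 -1.e+00] t 0.15 F [-0.7 -0.   0.2]
```

```bash
python3 -m creep '{"jaw":[-0.1,-0.1,-0.1,-0.1,-0.1,-0.1,-0.1,-0.1,-0.1,-0.1,-0.1,-0.1,-0.1,-0.1,-0.1,-0.1,-0.1,-0.1,-0.1,-0.1],"slide":[[0.626,-0.671,0.033],[0.626,-0.671,0.033],[0.626,-0.671,0.033],[0.626,-0.671,0.033],[0.626,-0.671,0.033],[0.626,-0.671,0.033],[0.626,-0.671,0.033],[0.626,-0.671,0.033],[0.626,-0.671,0.033],[0.626,-0.671,0.033],[0.626,-0.671,0.033],[0.626,-0.671,0.033],[0.626,-0.671,0.033],[0.626,-0.671,0.033],[0.626,-0.671,0.033],[0.626,-0.671,0.033],[0.626,-0.671,0.033],[0.626,-0.671,0.033],[0.626,-0.671,0.033],[0.626,-0.671,0.033]],"yaw":[-0.784,-0.784,-0.784,-0.784,-0.784,-0.784,-0.784,-0.784,-0.784,-0.784,-0.784,-0.784,-0.784,-0.784,-0.784,-0.784,-0.784,-0.784,-0.784,-0.784]}' 15; python3 go.py 0.5608 0.2818 0.069 73.5
```

```text
clock: 2.15
position: [0.561, 0.2838, 0.1491]
orientation: [-0.445, -3.109, 0.0]
ft_force: [-0.4, -0.9, -1.1]
finger_gap: 0.448
finger_force: 0.0
slide [-0.0004 -0.0019  0.0801] yaw 0.0012 heading 73.72 pos [0.561  0.2838 0.1491] toolz [-7.e-04 -2.e-04 -1.e+00] t 2.15 F [-0.4 -0.9 -1.1]
```

```bash
python3 -m creep '{"jaw":[-0.1,-0.1,-0.1,-1,-1,-1,-1],"slide":[[0,0,0.04],[0,0,0.08],[0,0,0.08],[0,0,0.08],[0,0,0.08],[0,0,0.08],[0,0,0.08]],"yaw":[0,0,0,0,0,0,0]}' 15; python3 go.py 0.5608 0.2818 0.069 73.5
```

```text
clock: 2.85
position: [0.5615, 0.2816, 0.0715]
orientation: [0.449, 3.107, 0.001]
ft_force: [0.4, -0.0, -0.8]
finger_gap: 0.171
finger_force: 0.0
slide [ 0.0008 -0.0001  0.0025] yaw 0.0004 heading 73.57 pos [0.5615 0.2816 0.0715] toolz [ 2.e-03  6.e-04 -1.e+00] t 2.85 F [ 0.4 -0.  -0.8]
```

```bash
python3 -m creep '{"jaw":[-1,-1,-1,-1,-1,-1,-1,-1,-1,-1],"slide":[[0,0,0],[0,0,0],[0,0.01,0],[0,0.02,0],[0,0.03,0],[0,0.04,0],[0,0.05,0],[0,0.056,0],[0,0.06,0],[0,0.06,0]],"yaw":[0,0,0,0,0,0,0,0,0,0]}' 15; python3 -m creep '{"jaw":[-1,-1,-1],"slide":[[0,0.003,0],[0,0.004,0],[0,0.004,0]],"yaw":[0,0,0]}'
```

```text
clock: 3.85
position: [0.578, 0.3395, 0.07]
orientation: [0.448, 3.109, -0.0]
ft_force: [0.3, -0.4, -1.2]
finger_gap: 0.006
finger_force: 0.0
clock: 4.15
position: [0.5792, 0.3428, 0.0701]
orientation: [0.449, 3.109, -0.0]
ft_force: [-0.5, -0.1, 0.3]
finger_gap: 0.006
finger_force: 0.0
```

Run:
```python
from loc import *
im,d,m=get('side','s2.png')
a=im[:,:,::-1];cv2.imwrite('pics/c2.png',cv2.resize(a[190:330,180:350],(680,560),interpolation=2))
```

```text
(no output)
```

View pics/c2.png

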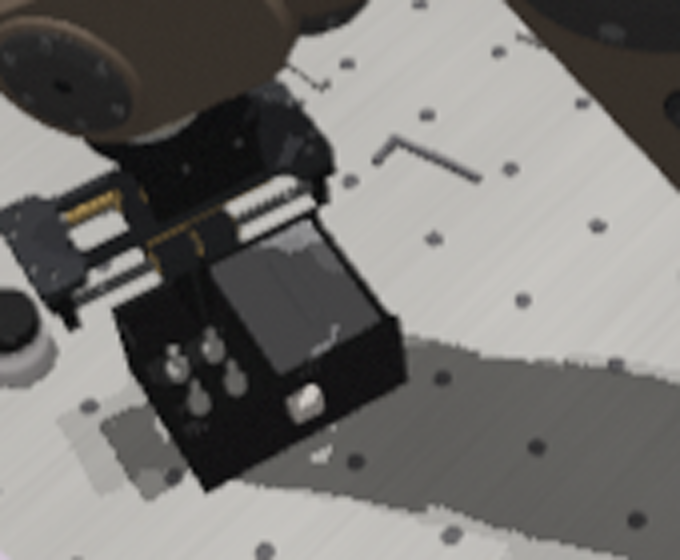

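Run:
```python
from loc import *
z=np.load('/tmp/side.npz');d=z['d'];m=dict(intrinsics=z['K'],xyz=z['p'],attitude=z['a']);P=pts(d,m)
K=z['K']
def proj(p):
    c=rot(m['attitude']).T@(np.array(p)-m['xyz']);return K[0,0]*c[0]/-c[2]+K[0,2],K[1,2]-K[1,1]*c[1]/-c[2]
for p in([.579,.343,.07],[.579,.343,.13],[.5608,.2818,.081]):
    u,v=proj(p);print(p,round(u),round(v),'crop',round((u-180)*4),round((v-190)*4),P[round(v),round(u)].round(4))
V,U=np.mgrid[:400,:640];c=(U>200)&(U<290)&(V>235)&(V<315);Z=P[...,2]
rect(P,c&(Z>0.058)&(Z<0.0675),'cov');rect(P,c&(Z>0.072)&(Z<0.09),'rib')
print(Z[240:285:3,225:270:3].round(3))
```

```text
[0.579, 0.343, 0.07] 231 274 crop 203 336 [0.6163 0.3194 0.0089]
[0.579, 0.343, 0.13] 227 259 crop 189 278 [0.5696 0.3493 0.1464]
[0.5608, 0.2818, 0.081] 253 259 crop 293 278 [0.5617 0.2818 0.0822]
cov [254. 267.] 971 mean [0.5544 0.2896 0.0639] rect [568.4 310.4] [146.  115.1] 74.3
cov [215. 266.] 44 mean [0.633  0.3484 0.0616] rect [633.9 347.8] [18.  41.2] 5.3
rib [253. 260.] 96 mean [0.5596 0.2835 0.0802] rect [559.5 283.4] [10.  60.7] 73.2
[[ 2.290e-01  2.260e-01  2.220e-01  2.170e-01  2.000e-03  3.000e-03
   2.000e-03  1.970e-01  1.950e-01  1.920e-01  1.000e-03 -1.000e-03
   1.840e-01  2.000e-03  4.000e-03]
 [ 2.200e-01  2.160e-01  2.020e-01  2.030e-01  2.060e-01  1.970e-01
   1.990e-01  1.920e-01 -1.000e-03  0.000e+00  7.500e-02  5.900e-02
  -2.000e-03  0.000e+00  1.000e-03]
 [ 2.050e-01  2.020e-01  2.020e-01  2.040e-01  2.050e-01  1.940e-01
  -2.000e-03 -2.000e-03  6.900e-02  7.000e-02  6.300e-02  6.600e-02
   6.000e-02  1.000e-03  0.000e+00]
 [ 2.030e-01  1.990e-01  2.020e-01  2.010e-01  1.920e-01 -1.000e-03
   7.100e-02  7.000e-02  6.500e-02  6.800e-02  6.300e-02  6.400e-02
[... 1229 characters left out ...]
 6.300e-02]
 [ 1.000e-02  4.000e-03  2.000e-03  5.000e-03  3.000e-03  9.000e-03
   6.400e-02  6.400e-02  6.400e-02  6.400e-02  6.600e-02  6.200e-02
   6.500e-02  6.400e-02  6.400e-02]
 [ 6.000e-03  5.000e-03  1.400e-02  1.500e-02  4.000e-03  5.000e-03
   2.700e-02  6.500e-02  6.200e-02  6.300e-02  6.200e-02  6.500e-02
   6.400e-02  6.700e-02  6.800e-02]
 [ 1.400e-02  7.000e-03  8.000e-03  9.000e-03  4.000e-03  1.000e-02
   5.000e-03  3.000e-02  6.400e-02  6.400e-02  6.600e-02  6.800e-02
   6.700e-02  6.500e-02  6.000e-02]
 [ 1.500e-02  3.000e-03  7.000e-03  5.000e-03  2.400e-02  8.000e-03
   5.000e-03  8.000e-03  6.300e-02  6.800e-02  6.900e-02  6.500e-02
   5.900e-02  5.100e-02  4.400e-02]]
```

Run:
```python
from loc import *
im,d,m=get('scene')
P2=pts(d,m);K=m['intrinsics']
def tip(P,lab):
    T=R.from_rotvec(readout.state()['orientation']).as_matrix()
    r=(P-readout.state()['position'])@T
    k=(abs(r[...,0])<.03)&(abs(r[...,1])<.03)&(P[...,2]>.072)&(P[...,2]<.18)
    q=P[k];o=np.argsort(q[:,2])[:400];v,u=np.where(k)
    for i in o[:200:12]:print(lab,u[i],v[i],q[i].round(4),r[k][i].round(4))
z=np.load('/tmp/side.npz');tip(pts(z['d'],dict(intrinsics=z['K'],xyz=z['p'],attitude=z['a'])),'side');tip(P2,'scene')
print(readout.state()['position'],readout.state()['joints'])
```

```text
side 228 268 [0.5774 0.3477 0.1016] [ 0.0031  0.0043 -0.0315]
side 232 266 [0.5667 0.3424 0.1136] [ 0.0118 -0.0039 -0.0434]
side 230 264 [0.5703 0.3442 0.1204] [ 0.0089 -0.0011 -0.0503]
side 232 262 [0.5661 0.3402 0.128 ] [ 0.0119 -0.0061 -0.0579]
side 231 261 [0.5673 0.3415 0.1322] [ 0.011  -0.0046 -0.062 ]
side 229 260 [0.5688 0.3452 0.1388] [ 0.0107 -0.0006 -0.0687]
side 229 259 [0.5689 0.3445 0.1418] [ 0.0103 -0.0012 -0.0717]
side 224 260 [0.5721 0.3562 0.1474] [ 0.0105  0.0109 -0.0773]
side 225 258 [0.5705 0.3533 0.1537] [ 0.0113  0.0077 -0.0836]
scene 378 112 [0.5874 0.3435 0.1023] [-0.0077  0.0031 -0.0322]
scene 374 110 [0.5767 0.3394 0.1078] [ 0.0014 -0.0039 -0.0377]
scene 376 111 [0.586  0.3314 0.1154] [-0.0097 -0.0089 -0.0453]
scene 374 108 [0.5779 0.3344 0.1199] [-0.0012 -0.0084 -0.0498]
scene 376 108 [0.5843 0.3325 0.1247] [-0.0078 -0.0084 -0.0546]
scene 374 106 [0.578  0.3321 0.1291] [-0.0019 -0.0105 -0.059 ]
scene 376 106 [0.5843 0.3305 0.1335] [-0.0084 -0.0103 -0.0634]
scene 380 102 [0.5884 0.3444 0.1386] [-0.0084  0.0042 -0.0685]
scene 377 103 [0.5851 0.3325 0.143 ] [-0.0085 -0.0081 -0.0729]
scene 374 101 [0.577  0.3297 0.1484] [-0.0017 -0.0131 -0.0783]
scene 378 100 [0.5868 0.332  0.1548] [-0.0104 -0.0081 -0.0847]
scene 378 98 [0.587  0.3294 0.164 ] [-0.0113 -0.0106 -0.0938]
[0.5791603  0.34272981 0.07012783] [ 4.36319218e-01  6.75440968e-01  1.53913138e+00 -1.49415293e-04
  9.27066257e-01 -8.47392961e-01]
```

Run:
```python
from loc import *
im,d,m=get('wrist','w1.png')
P=pts(d,m);s=readout.state();T=R.from_rotvec(s['orientation']).as_matrix()
c=rot(m['attitude']).T@(s['position']-m['xyz']);K=m['intrinsics']
print('TCP px',K[0,0]*c[0]/-c[2]+K[0,2],K[1,2]-K[1,1]*c[1]/-c[2],-c[2])
print('cam in tool',T.T@(np.array(m['xyz'])-s['position']))
```

```text
TCP px 315.7030712091642 225.20394874648866 0.21359544011987863
cam in tool [ 0.07018011  0.00025146 -0.20248765]
```

View pics/w1.png

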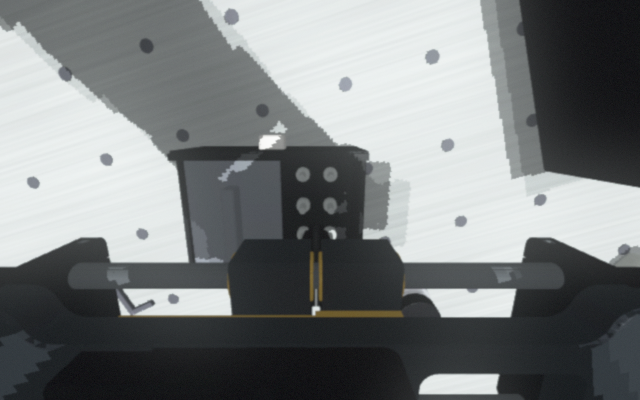

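The wrist view shows the shut fingers at about (316,225-240). The cover and its rib at (232,190) are unmoved, so the pinch went over or slipped off. I'll check the real fingertip depth.

Run:
```python
from loc import *
z=np.load('/tmp/wrist.npz');d=z['d'];m=dict(intrinsics=z['K'],xyz=z['p'],attitude=z['a']);P=pts(d,m)
s=readout.state();T=R.from_rotvec(s['orientation']).as_matrix();r=(P-s['position'])@T
for v in range(214,300,4):print(v,[tuple((r[v,u]*1000).round().astype(int)) for u in(300,312,316,320,332)])
print('rib z',P[195:222:6,228:244:3,2].round(3))
```

```text
214 [(np.int64(-10), np.int64(-16), np.int64(63)), (np.int64(-10), np.int64(-4), np.int64(64)), (np.int64(-10), np.int64(0), np.int64(64)), (np.int64(-10), np.int64(4), np.int64(63)), (np.int64(-11), np.int64(16), np.int64(64))]
218 [(np.int64(-14), np.int64(-16), np.int64(63)), (np.int64(-15), np.int64(-4), np.int64(64)), (np.int64(-14), np.int64(0), np.int64(64)), (np.int64(-15), np.int64(4), np.int64(65)), (np.int64(-15), np.int64(16), np.int64(64))]
222 [(np.int64(-19), np.int64(-16), np.int64(64)), (np.int64(-19), np.int64(-4), np.int64(64)), (np.int64(-19), np.int64(0), np.int64(66)), (np.int64(-19), np.int64(4), np.int64(65)), (np.int64(-19), np.int64(16), np.int64(65))]
226 [(np.int64(-23), np.int64(-16), np.int64(64)), (np.int64(12), np.int64(-2), np.int64(-36)), (np.int64(-23), np.int64(0), np.int64(63)), (np.int64(12), np.int64(3), np.int64(-36)), (np.int64(-23), np.int64(16), np.int64(65))]
230 [(np.int64(-24), np.int64(-16), np.int64(55)), (np.int64(12), np.int64(-2), np.int64(-43)), (np.int64(11), np.int64(0), np.int64(-41)), (np.int64(12), np.int64(3), np.int64(-43)), 
[... 3469 characters left out ...]
4(28), np.int64(5), np.int64(-134))]
294 [(np.int64(26), np.int64(-4), np.int64(-133)), (np.int64(24), np.int64(-1), np.int64(-130)), (np.int64(-4), np.int64(0), np.int64(-87)), (np.int64(24), np.int64(1), np.int64(-131)), (np.int64(27), np.int64(5), np.int64(-135))]
298 [(np.int64(25), np.int64(-4), np.int64(-134)), (np.int64(23), np.int64(-1), np.int64(-131)), (np.int64(-5), np.int64(0), np.int64(-88)), (np.int64(23), np.int64(1), np.int64(-130)), (np.int64(26), np.int64(5), np.int64(-135))]
rib z [[0.082 0.082 0.079 0.072 0.065 0.066]
 [0.082 0.083 0.08  0.074 0.065 0.066]
 [0.082 0.082 0.081 0.075 0.065 0.065]
 [0.082 0.082 0.082 0.075 0.068 0.065]
 [0.082 0.082 0.081 0.077 0.069 0.065]]
```

All three cameras put the real fingertips about 32 mm behind the reported TCP, so the tips were at z≈0.10 and passed above the rib. I'll apply that offset from here on.

```bash
python3 go.py 0.5605 0.2822 0.039 73.5; python3 -m creep '{"jaw":[-0.1,-0.1,-0.1,-0.1,-0.1,-0.1,-0.1],"slide":[[0,0,-0.01],[0,-0.032,-0.01],[0,-0.063,-0.01],[0,-0.063,-0.01],[0,-0.063,-0.01],[0,-0.063,-0.01],[0,-0.063,-0.01]],"yaw":[0,0,0,0,0,0,0]}' 15;  python3 go.py 0.5605 0.2822 0.039 73.5
```

```text
slide [ 0.0007 -0.0633  0.0311] yaw 0.0003 heading 73.56 pos [0.5791 0.3428 0.0701] toolz [-0.e+00 -1.e-04 -1.e+00] t 4.3 F [-0.6  0.1 -0.7]
clock: 5.0
position: [0.5616, 0.2833, 0.0802]
orientation: [0.448, 3.109, 0.0]
ft_force: [0.4, -0.5, -1.0]
finger_gap: 0.446
finger_force: 0.0
slide [ 0.0007 -0.0013  0.0412] yaw 0.0006 heading 73.61 pos [0.5616 0.2833 0.0802] toolz [ 5.e-04  1.e-04 -1.e+00] t 5.0 F [ 0.4 -0.5 -1. ]
```

```bash
python3 -m creep '{"jaw":[-0.1,-0.1,-0.1,-1,-1,-1,-1,-1,-1,-1],"slide":[[0,-0.001,0.02],[0,-0.001,0.035],[0,-0.001,0.041],[0,-0.001,0.041],[0,-0.001,0.041],[0,-0.001,0.041],[0,-0.001,0.041],[0,-0.001,0.041],[0,-0.001,0.041],[0,-0.001,0.041]],"yaw":[0,0,0,0,0,0,0,0,0,0]}' 15
```

```text
clock: 6.0
position: [0.5613, 0.2817, 0.0396]
orientation: [0.449, 3.109, 0.001]
ft_force: [-0.6, 0.0, 4.5]
finger_gap: 0.102
finger_force: 15.0
```

Rib gripped: opening 9.7 mm at 15 N. Sliding the cover.

```bash
python3 -m creep '{"jaw":[-1,-1,-1,-1,-1,-1,-1,-1],"slide":[[0,0.01,0],[0,0.02,0],[0,0.03,0],[0,0.04,0],[0,0.05,0],[0,0.056,0],[0,0.06,0],[0,0.06,0]],"yaw":[0,0,0,0,0,0,0,0]}' 15; python3 -m creep '{"jaw":[-1,-1,-1],"slide":[[0,0.002,0],[0,0.004,0],[0,0.004,0]],"yaw":[0,0,0]}'
```

```text
clock: 6.8
position: [0.5785, 0.3402, 0.0395]
orientation: [0.448, 3.108, 0.001]
ft_force: [-0.9, 1.8, 5.1]
finger_gap: 0.102
finger_force: 15.0
clock: 7.1
position: [0.5795, 0.3436, 0.0396]
orientation: [0.448, 3.108, 0.001]
ft_force: [-0.8, 0.5, 5.9]
finger_gap: 0.104
finger_force: 15.0
```

```bash
python3 -m creep '{"jaw":[-1,-1,-1],"slide":[[0,0.002,0],[0,0.004,0],[0,0.004,0]],"yaw":[0,0,0]}'; python3 -m creep '{"jaw":[-1,-1,-1],"slide":[[0,0.002,0],[0,0.003,0],[0,0.003,0]],"yaw":[0,0,0]}'
```

```text
clock: 7.4
position: [0.5796, 0.3444, 0.0395]
orientation: [-0.448, -3.108, 0.008]
ft_force: [-4.5, -17.2, 12.9]
finger_gap: 0.103
finger_force: 15.0
clock: 7.7
position: [0.5797, 0.3452, 0.0394]
orientation: [-0.447, -3.106, 0.013]
ft_force: [-7.2, -29.4, 16.2]
finger_gap: 0.118
finger_force: 15.0
```

```bash
python3 -m creep '{"jaw":[-0.1,-0.1,-0.1,-0.1,-0.1,-0.1,-0.1,-0.1,-0.1,-0.1,-0.1,-0.1,-0.1,-0.1,-0.1,-0.1,-0.1,-0.1],"slide":[[0,-0.006,0],[0,-0.006,0],[0,-0.006,0],[0,-0.006,-0.05],[0,-0.076,-0.09],[0,-0.076,-0.09],[0,-0.076,-0.09],[0,-0.076,-0.09],[0,-0.076,-0.09],[0,-0.076,-0.09],[0,-0.076,-0.09],[0,-0.076,-0.09],[0,-0.076,-0.09],[0,-0.076,-0.09],[0,-0.076,-0.09],[0,-0.076,-0.09],[0,-0.076,-0.09],[0,-0.076,-0.09]],"yaw":[0,0,0,0,0.5,0.5,0.5,0.5,0.5,0.5,0.5,0.5,0.5,0.5,0.5,0.5,0.5,0.5]}' 15
python3 - <<'E'
from loc import *
im,d,m=get('wrist','w2.png');P=pts(d,m);s=readout.state();T=R.from_rotvec(s['orientation']).as_matrix();r=(P-s['position'])@T
Z=P[...,2];k=(Z>.042)&(Z<.0635)&(abs(r[...,0])<.06)&(abs(r[...,1])<.06)
rect(P,k,'sp');print(s['position'],np.degrees(np.arctan2(T[1,1],T[0,1])))
k=(Z>.071)&(Z<.09)&(abs(r[...,0])<.2)&(abs(r[...,1])<.06);rect(P,k,'rib')
E
```

```text
clock: 9.5
position: [0.5596, 0.277, 0.129]
orientation: [2.514, 1.884, -0.0]
ft_force: [0.5, -0.7, 0.8]
finger_gap: 0.449
finger_force: 0.0
sp [375. 168.] 44 mean [0.6259 0.2933 0.0538] rect [625.8 293.1] [19.2  1.9] 73.5
sp [283. 189.] 179 mean [0.5308 0.2983 0.0582] rect [536.2 301.4] [102.1  51.4] 26.4
sp [363. 195.] 124 mean [0.6065 0.2701 0.0582] rect [606.5 265. ] [20.9 71.1] 1.3
sp [316. 205.] 463 mean [0.5582 0.2733 0.0556] rect [557.8 272.4] [39.8 11.5] 73.4
sp [315. 233.] 570 mean [0.5491 0.2431 0.0535] rect [548.9 242.3] [ 4.1 71.4] 73.2
[0.55961237 0.27690951 0.12905261] -16.34396067879568
rib [316. 131.] 807 mean [0.579  0.3444 0.0816] rect [578.9 344.5] [ 9.4 58.7] 73.6
```

View pics/w2.png

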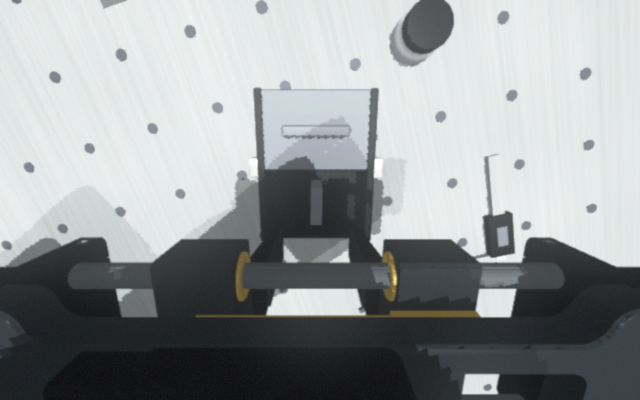

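The wrist view shows the cover against its stop (rib at about (316,131)) and the spacer at about (316,203), in the opened half between the open fingers.

```bash
python3 go.py 0.5579 0.2727 0.002 -16.6; python3 -m creep '{"jaw":[-0.1,-0.1,-0.1,-0.1,-0.1,-0.1],"slide":[[-0.005,-0.0005,0],[-0.005,-0.0005,0.04],[-0.005,-0.0005,0.08],[-0.005,-0.0005,0.11],[-0.005,-0.0005,0.127],[-0.005,-0.0005,0.127]],"yaw":[0.001,0.001,0.001,0.001,0.001,0.001]}' 15;python3 go.py 0.5579 0.2727 0.002 -16.6
```

```text
slide [-0.0045 -0.0005  0.1271] yaw 0.0014 heading -16.34 pos [0.5596 0.2769 0.1291] toolz [-0.e+00 -1.e-04 -1.e+00] t 9.55 F [0.4 1.1 0.4]
clock: 10.15
position: [0.5564, 0.2713, -0.0002]
orientation: [-2.518, -1.877, 0.006]
ft_force: [-0.1, 0.4, 0.0]
finger_gap: 0.452
finger_force: 0.0
slide [ 0.0018  0.001  -0.0022] yaw -0.0 heading -16.6 pos [ 5.564e-01  2.713e-01 -2.000e-04] toolz [-0.0039 -0.0015 -1.    ] t 10.15 F [-0.1  0.4  0. ]
```

```bash
python3 -m creep '{"jaw":[-1,-1,-1,-1,-1,-1,-1],"slide":[[0,0,0],[0,0,0],[0,0,0],[0,0,0],[0,0,0],[0,0,0],[0,0,0]],"yaw":[0,0,0,0,0,0,0]}' 35;python3 go.py 0.5579 0.2727 0.002 -16.6
```

```text
clock: 10.85
position: [0.558, 0.2722, 0.0027]
orientation: [2.519, 1.877, 0.001]
ft_force: [-0.5, -0.4, 6.5]
finger_gap: 0.127
finger_force: 35.0
slide [ 0.0005 -0.0002  0.0007] yaw -0.0 heading -16.61 pos [0.558  0.2722 0.0027] toolz [ 8.e-04  2.e-04 -1.e+00] t 10.85 F [-0.5 -0.4  6.5]
```

```bash
python3 go.py 0.5637 -0.2321 0.13 13.35; python3 -m creep '{"jaw":[-1,-1,-1,-1],"slide":[[0,0,-0.03],[0,0,-0.08],[0,0,-0.127],[0,0,-0.127]],"yaw":[0,0,0,0]}';python3 go.py 0.5637 -0.2321 0.13 13.35
```

```text
slide [-0.4815  0.1497 -0.1273] yaw -0.1664 heading -16.61 pos [0.558  0.2722 0.0027] toolz [ 8.e-04  2.e-04 -1.e+00] t 10.85 F [-0.5 -0.4  6.5]
clock: 11.25
position: [0.5602, 0.2731, 0.1353]
orientation: [2.517, 1.876, 0.015]
ft_force: [0.5, 0.3, -0.8]
finger_gap: 0.124
finger_force: 35.0
slide [-0.4832  0.1476  0.0037] yaw -0.1664 heading -16.61 pos [0.5602 0.2731 0.1353] toolz [ 0.0093  0.0033 -1.    ] t 11.25 F [ 0.5  0.3 -0.8]
```

```bash
python3 -m creep '{"jaw":[-1,-1,-1,-1,-1,-1,-1,-1,-1,-1,-1,-1,-1,-1,-1,-1],"slide":[[-0.03,0.01,0],[-0.07,0.022,0],[-0.11,0.034,0],[-0.15,0.047,0],[-0.19,0.059,0],[-0.23,0.071,0],[-0.27,0.084,0],[-0.31,0.096,0],[-0.35,0.109,0],[-0.39,0.121,0],[-0.43,0.134,0],[-0.46,0.143,0],[-0.482,0.15,0],[-0.482,0.15,0],[-0.482,0.15,0],[-0.482,0.15,0]],"yaw":[-0.02,-0.04,-0.06,-0.08,-0.1,-0.12,-0.14,-0.16,-0.166,-0.166,-0.166,-0.166,-0.166,-0.166,-0.166,-0.166]}'
python3 - <<'E'
from loc import *
from go import go
go(0.5637,-0.2321,0.13,13.35)
im,d,m=get('wrist','w3.png');P=pts(d,m);s=readout.state();T=R.from_rotvec(s['orientation']).as_matrix();r=(P-s['position'])@T
V,U=np.mgrid[:400,:640]
Z=P[...,2];mn=im.min(-1).astype(int)
k=(Z>.018)&(Z<.032)&(V<300)
print(np.percentile(mn[k],[5,25,50,75,95]))
rect(P,k,'pal')
E
```

```text
clock: 12.85
position: [0.5635, -0.2317, 0.1288]
orientation: [-1.949, -2.463, 0.0]
ft_force: [0.1, 0.8, -0.1]
finger_gap: 0.125
finger_force: 35.0
slide [-0.0005  0.0001 -0.0012] yaw -0.0003 heading 13.3 pos [ 0.5635 -0.2317  0.1288] toolz [-6.e-04  4.e-04 -1.e+00] t 12.85 F [ 0.1  0.8 -0.1]
[ 67. 114. 221. 232. 233.]
pal [359. 112.] 23183 mean [ 0.5874 -0.1377  0.0244] rect [ 580.4 -152.5] [140.2 222.7] 13.4
pal [469. 224.] 360 mean [ 0.7444 -0.225   0.0253] rect [ 749.7 -226.5] [58.3 24.4] 70.2
```

View pics/w3.png

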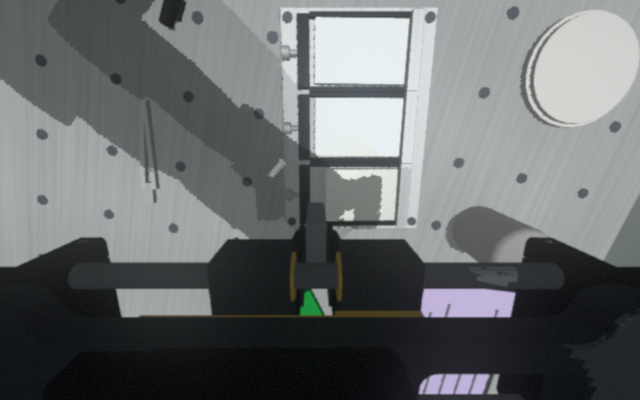

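The wrist view shows the held spacer at (316,215) above the short-tile bay. The clamp bar is at u≈303, the gap at 308-325, the tile at 325-395 and the end rail at about 405. I'll take profiles in the bay frame.

Run:
```python
from loc import *
z=np.load('/tmp/wrist.npz');im=z['im'];d=z['d'];K=z['K'];p=z['p'];A=rot(z['a'])
g=cv2.cvtColor(im,cv2.COLOR_RGB2GRAY).astype(np.float32)
P=pts(d,dict(intrinsics=K,xyz=p,attitude=z['a']))
a=np.radians(13.35);ex=np.array([np.cos(a),np.sin(a),0]);ey=np.array([-ex[1],ex[0],0]);B=np.array([.6046,-.2224,0])
def samp(x,y,h,img):
    w=B+x*ex+y*ey+[0,0,h];c=A.T@(w-p);u=K[0,0]*c[0]/-c[2]+K[0,2];v=K[1,2]-K[1,1]*c[1]/-c[2]
    return cv2.getRectSubPix(img,(1,1),(float(u),float(v)))[0,0]
Z=P[...,2].astype(np.float32)
for y in(.0,.010,.02,.026,.074):
    print('y',y);print([(x,int(samp(x/1000,y,.024,g)),int(1000*samp(x/1000,y,.024,Z))) for x in list(range(-66,-26,1))])
    print([(x,int(samp(x/1000,y,.024,g))) for x in range(42,84,1)])
```

```text
y 0.0
[(-66, 82, 22), (-65, 83, 22), (-64, 82, 22), (-63, 80, 23), (-62, 68, 24), (-61, 53, 25), (-60, 43, 24), (-59, 39, 24), (-58, 37, 25), (-57, 37, 24), (-56, 38, 25), (-55, 38, 25), (-54, 39, 25), (-53, 39, 24), (-52, 40, 25), (-51, 45, 26), (-50, 58, 24), (-49, 85, 13), (-48, 95, 13), (-47, 99, 13), (-46, 98, 13), (-45, 99, 12), (-44, 101, 11), (-43, 102, 12), (-42, 101, 13), (-41, 100, 12), (-40, 99, 13), (-39, 99, 13), (-38, 99, 13), (-37, 100, 13), (-36, 100, 13), (-35, 98, 13), (-34, 99, 12), (-33, 100, 13), (-32, 103, 24), (-31, 111, 24), (-30, 114, 25), (-29, 116, 25), (-28, 118, 25), (-27, 118, 25)]
[(42, 222), (43, 222), (44, 222), (45, 222), (46, 222), (47, 213), (48, 175), (49, 128), (50, 107), (51, 123), (52, 163), (53, 183), (54, 188), (55, 186), (56, 185), (57, 185), (58, 187), (59, 189), (60, 191), (61, 191), (62, 192), (63, 197), (64, 203), (65, 208), (66, 210), (67, 210), (68, 209), (69, 210), (70, 211), (71, 210), (72, 209), (73, 206), (74, 197), (75, 183), (76, 170), (77, 167), (78, 168), (79, 170), (80, 169), (81, 170), (82, 168), (83, 167)]
y 0.01
[(-66, 98,
[... 3660 characters left out ...]
1, 235, 25), (-40, 236, 24), (-39, 237, 146), (-38, 237, 53), (-37, 236, 24), (-36, 237, 24), (-35, 237, 24), (-34, 237, 24), (-33, 237, 25), (-32, 237, 25), (-31, 237, 24), (-30, 237, 24), (-29, 237, 24), (-28, 237, 24), (-27, 238, 24)]
[(42, 238), (43, 238), (44, 238), (45, 238), (46, 237), (47, 232), (48, 202), (49, 148), (50, 117), (51, 133), (52, 178), (53, 217), (54, 224), (55, 224), (56, 223), (57, 222), (58, 223), (59, 224), (60, 225), (61, 224), (62, 221), (63, 217), (64, 216), (65, 217), (66, 218), (67, 218), (68, 217), (69, 216), (70, 218), (71, 218), (72, 219), (73, 219), (74, 213), (75, 195), (76, 179), (77, 173), (78, 171), (79, 171), (80, 173), (81, 174), (82, 173), (83, 172)]
```

```bash
python3 -m creep '{"jaw":[-1,-1,-1,-1,-1,-1],"slide":[[0,0.001,0.03],[0,0.001,0.06],[0,0.001,0.08],[0,0.001,0.09],[0,0.001,0.095],[0,0.001,0.095]],"yaw":[0,0,0,0,0,0]}';python3 go.py 0.5647 -0.2319 0.0097 13.35;python3 -m creep '{"jaw":[-1,-1,-1,-1,-1,-1],"slide":[[0,0,0.005],[0,0,0.01],[0,0,0.014],[0,0,0.018],[0,0,0.021],[0,0,0.021]],"yaw":[0,0,0,0,0,0]}';python3 go.py 0.5647 -0.2319 0.0097 13.35
```

```text
clock: 13.5
position: [0.5648, -0.2322, 0.0342]
orientation: [1.949, 2.464, -0.0]
ft_force: [0.7, 0.4, 0.7]
finger_gap: 0.123
finger_force: 35.0
slide [ 0.0003 -0.0001  0.0245] yaw -0.0003 heading 13.3 pos [ 0.5648 -0.2322  0.0342] toolz [ 1.e-04 -1.e-04 -1.e+00] t 13.5 F [0.7 0.4 0.7]
clock: 14.1
position: [0.5645, -0.2324, 0.0127]
orientation: [-1.95, -2.463, 0.0]
ft_force: [-0.3, 0.1, -0.1]
finger_gap: 0.127
finger_force: 35.0
slide [0.0004 0.0003 0.003 ] yaw -0.0005 heading 13.26 pos [ 0.5645 -0.2324  0.0127] toolz [-6.e-04  2.e-04 -1.e+00] t 14.1 F [-0.3  0.1 -0.1]
```

```bash
python3 -m creep '{"jaw":[-1,-1,-1,-1],"slide":[[0,0,0.001],[0,0,0.002],[0,0,0.003],[0,0,0.003]],"yaw":[0,0,0,0]}';python3 -m creep '{"jaw":[-1,-1],"slide":[[0,0,0.001],[0,0,0.001]],"yaw":[0,0]}'
```

```text
clock: 14.5
position: [0.5646, -0.2324, 0.0101]
orientation: [-1.95, -2.463, 0.0]
ft_force: [0.4, 0.3, -1.1]
finger_gap: 0.128
finger_force: 35.0
clock: 14.7
position: [0.5647, -0.2325, 0.0097]
orientation: [1.95, 2.463, 0.0]
ft_force: [-1.2, -1.0, 6.0]
finger_gap: 0.125
finger_force: 35.0
```

```bash
python3 -m creep '{"jaw":[-1,-1,-1,-1,-1],"slide":[[0,0.001,0],[0,0.002,0],[0,0.003,0],[0,0.004,0],[0,0.004,0]],"yaw":[0,0,0,0,0]}';python3 -m creep '{"jaw":[-1,-1,-1],"slide":[[0,0.001,0],[0,0.002,0],[0,0.002,0]],"yaw":[0,0,0]}'; python3 go.py 0.5647 -0.2319 0.0097 13.35
```

```text
clock: 15.2
position: [0.5685, -0.2317, 0.0097]
orientation: [1.95, 2.463, -0.001]
ft_force: [-1.4, -1.0, 5.5]
finger_gap: 0.122
finger_force: 35.0
clock: 15.5
position: [0.5701, -0.2313, 0.0098]
orientation: [-1.95, -2.463, 0.001]
ft_force: [-4.4, -1.4, 7.1]
finger_gap: 0.127
finger_force: 35.0
slide [ 0.0006 -0.0054  0.0001] yaw -0.0004 heading 13.28 pos [ 0.5701 -0.2313  0.0098] toolz [-6.e-04 -3.e-04 -1.e+00] t 15.5 F [-4.4 -1.4  7.1]
```

```bash
python3 -m creep '{"jaw":[-1,-1,-1],"slide":[[0,0.0005,0],[0,0.001,0],[0,0.001,0]],"yaw":[0,0,0]}';python3 -m creep '{"jaw":[-1,-1,-1],"slide":[[0,0.0005,0],[0,0.001,0],[0,0.001,0]],"yaw":[0,0,0]}'
```

```text
clock: 15.8
position: [0.5706, -0.2311, 0.0097]
orientation: [-1.949, -2.463, 0.002]
ft_force: [-6.4, -2.6, 8.0]
finger_gap: 0.124
finger_force: 35.0
clock: 16.1
position: [0.5707, -0.2311, 0.0097]
orientation: [-1.948, -2.462, 0.003]
ft_force: [-11.8, -4.2, 10.9]
finger_gap: 0.124
finger_force: 35.0
```

```bash
python3 -m creep '{"jaw":[-1,-1,-1,-1,-1],"slide":[[0,0.0005,-0.0005],[0,0.001,-0.0005],[0,0.0013,-0.0005],[0,0.0013,-0.0005],[0,0.0013,-0.0005]],"yaw":[0,0,0,0,0]}';python3 - <<'E'
from loc import *
im,d,m=get('wrist','w4.png');P=pts(d,m);K=m['intrinsics'];A=rot(m['attitude']);p=np.array(m['xyz'])
s=readout.state();T=R.from_rotvec(s['orientation']).as_matrix();print(s['ft_force'],s['moment'].round(2),'tilt',T[:,2].round(4),'head',np.degrees(np.arctan2(T[1,1],T[0,1])),s['position'])
cv2.imwrite('pics/c4.png',cv2.resize(im[0:300,260:560,::-1],(600,600),interpolation=2))
E
```

```text
clock: 16.6
position: [0.5707, -0.2309, 0.0098]
orientation: [-1.946, -2.46, 0.005]
ft_force: [-16.7, -6.3, 9.6]
finger_gap: 0.125
finger_force: 35.1
[-14.83556379  -7.9090341    9.21452144] [-1.44  3.15  0.03] tilt [-5.7e-03  4.0e-04 -1.0e+00] head 13.301847172661713 [ 0.57070502 -0.23090941  0.00976596]
```

View pics/c4.png

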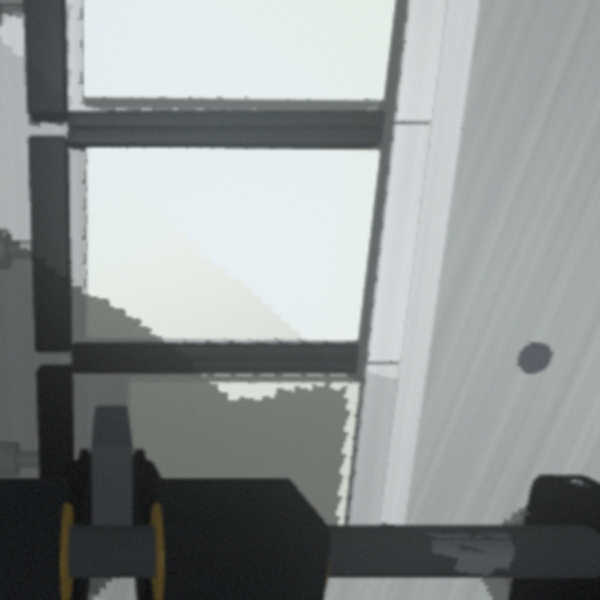

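The view shows the short tile meeting the end rail at about crop (355,450), with no dark gap, while the other two bays still show one. The spacer stands against the tile at (112,440), pressed with about 17 N. Handing in.

```bash
python3 -c "
from bench import job
print(job.finish_job())"
```

```text
the job is handed in; nothing more can be done
None
```

I handed the job in at about 17 s of the 51 s, with the cover at its stop and the gripped spacer on the bay floor, pushing the short tile flush against the end rail at about 17 N; the hand-in returned no verdict.

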